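Unstack the jars onto their trivets

TASK

Two stacks stand on the worktop, each a wide jar with a slim container on its lid. Take both stacks apart without knocking anything over and stand each container upright in the middle of its own trivet: the jar full of salsa on the round one, the empty jar on the square one, the dark-capped spice jar on the three-cornered one and the metal-topped shaker on the oblong one.

Things in the scene. Friction and masses are not known exactly. Their poses are not given: they have to be found in the camera images.
- salsa_jar: Round glass jar full of red salsa with a yellow metal screw lid; 66 mm across, 99 mm high, flat top, about 0.4 kg. Stands upright on the worktop with one of the two slim containers standing on its lid. Origin: centre of its underside; z up its axis.
- clear_jar: Empty clear glass jar with a dark brown screw lid; 64 mm across, 99 mm high, flat top, about 0.4 kg. Stands upright on the worktop with the other slim container standing on its lid. Origin: centre of its underside; z up its axis.
- spice_jar: Slim straight spice jar with a paper label and a dark screw cap nearly as wide as the jar; 41 mm across, 105 mm high, 0.11 kg. At the start it stands upright on the lid of one of the two wide jars (either one). Origin: centre of its underside; z up its axis.
- shaker: Small glass shaker with a rounded grey metal top with holes; 44 mm across (straight from the foot to 74 mm up, top narrower), 90 mm high, 0.1 kg. At the start it stands upright on the lid of the other wide jar. Origin: centre of its underside; z up its axis.
- trivet_round: Round trivet, wood with a cork top, 104 mm across, 8 mm thick, flat, fixed to the worktop. Origin: centre of its underside; top 8 mm above. (Wall cabinets, front face at about x = 0.57, hang some 0.4 m above the back of the worktop: a wrist held high and far forward hits them; draw the arm in before it swings.)
- trivet_square: Square trivet, wood with a cork top, 96 x 96 mm, 8 mm thick, flat, fixed to the worktop. Origin: centre of its underside; top 8 mm above; x and y along its sides.
- trivet_triangle: Three-cornered trivet with rounded corners, wood with a cork top, 8 mm thick, flat, fixed to the worktop; its edges lie 40 mm and its corners 68 mm from the middle. Origin: its middle, on the underside; top 8 mm above; x points to a corner.
- trivet_oblong: Oblong trivet, wood with a cork top, 140 x 72 mm, 8 mm thick, flat, fixed to the worktop. Origin: centre of its underside; top 8 mm above; x along its length.
Mind the look-alikes: they are no part of the job. Leave any purple look-alike of the spice_jar alone.

How it is judged (in metres and radians):
At the end, for the whole second after the job is handed in: Each container stands upright (within 0.1 rad) and at rest on the top of its own trivet, its axis within 15 mm of the trivet's middle: salsa jar on the round, empty jar on the square, spice jar on the three-cornered, shaker on the oblong trivet (horizontal distance between salsa_jar and trivet_round below 0.015 m and z of salsa_jar in the frame of trivet_round between 0.004 and 0.012 m and angle between each of salsa_jar, clear_jar, spice_jar, shaker's own z axis and vertical below 0.1 rad and linear speed of each of salsa_jar, clear_jar, spice_jar, shaker below 0.02 m/s and horizontal distance between clear_jar and trivet_square below 0.015 m and z of clear_jar in the frame of trivet_square between 0.004 and 0.012 m and horizontal distance between spice_jar and trivet_triangle below 0.015 m and z of spice_jar in the frame of trivet_triangle between 0.004 and 0.012 m and horizontal distance between shaker and trivet_oblong below 0.015 m and z of shaker in the frame of trivet_oblong between 0.004 and 0.012 m); the robot touches nothing.
It fails at once if a jar, the spice jar or the shaker is knocked over (tilts more than 0.6 rad) (angle between any of salsa_jar, clear_jar, spice_jar, shaker's own z axis and vertical above 0.6 rad).
It also fails if it takes over 115 s, if anything falls off the work surface, if the arm or the gripper's body presses on something with over 40 N, if the wrist force passes 120 N, or if a joint passes its speed limit or range.

ROBOT

A 6-joint arm with a two-finger parallel gripper is mounted at the origin on a cart in front of the work surface, level with it; the furniture and walls round the work are solid. World frame = base frame: x ahead of the robot, y to its left, z up, the work surface at z = 0. Lengths are in mm, angles in rad, forces in N, time in s.
With the tool pointing down it reaches from about 275 to 725 mm from the base axis. Payload 5.6 kg.
Tool frame: the origin (TCP) lies midway between the tips of the shut fingers; the grasp point (between the pads) lies 19 mm behind it; z points along the fingers, y is the line along which they close (so a half turn about z gives the same grasp; the last joint's range is limited). The gripper opens to 85 mm and grips with 20 to 120 N. Pads are 22 mm wide; open, the fingers measure 114 mm over their backs; the gripper's body (76 mm by 85 mm) begins 54 mm behind the grasp point. The pads swing forward as they close: fully open they stand 13 mm farther back than shut.
Start: joints at [1.417, 0.255, 0.108, 0, -1.424, -0.285], TCP at [233.643, 497.9, 206.083] pointing down, gripper open.
Joint ranges: [-2.95, 2.95], [-1.21, 1.97], [-1.09, 1.5], [-2.87, 1.71], [-2.94, -0.07], [-3.05, 3.05]. Speed limits (rad/s): [2.57, 2.57, 3.14, 3.14, 3.14, 3.14].

INTERFACE

Orientations are given as a rotation vector (axis times angle).
In Python, from plant import arm gives the robot as it stands. The module is installed in compiled form; this text tells all that it offers. Calls block until the motion is done:
- arm.move_ptp(position, orientation): joint-space move of the TCP to a pose.
- arm.move_linear(position, attitude=None, rate=150): straight line of the TCP; attitude=None keeps the orientation; rate is the mean speed in mm/s.
- arm.movej(angles): joint-space move.
- arm.release() and arm.clamp(f_grip=None): open the fingers fully, or close them until they stop; f_grip is the grip in N (None keeps the last).
- arm.wait(seconds).
- arm.ik(position, orientation): joint angles nearest the present ones, or None.
- arm.camera(name): name is "scene" or "top" or "wrist"; returns a dict with "image" (480x640x3 uint8, red, green, blue), "z_map" (480x640 float32, mm along the optical axis (not along the pixel's ray), 0 where there is no reading), "camera_matrix" (3x3 intrinsics, pixels), "dist_coeffs" ([k1, k2, p1, p2, k3] as OpenCV has them; the pictures are not rectified), "extrinsics" (4x4, takes a point from camera to world coordinates); the wrist camera has in their place "hand_eye" (4x4, takes a point from camera to tool coordinates, whose origin is the TCP and whose axes are the flange's). Camera axes: x right, y down, z forward; pixel columns grow to the right and rows downward; lengths in mm; the calibration is good to about 2 mm. A picture is of the moment at which its call begins: read the wrist's pose just before it.
A pose or a line that the arm cannot do raises arm.PlanningError and nothing moves.
- arm.job_done(): hands the job in; it is judged then, once.
Trained networks look in a picture, given as the dict that the camera call returned (one of the last four; its "shot" number tells which), for a name from the list of things; names that differ only in an ending like _2 or _b are one class to them, and where a whole thing is asked for, a point or a joint stands for the part that bears it (a point fixed in the world has none). Each returns a list of dicts, best first, with "p" (0 to 1); they miss things now and then, are a little off and sometimes report something else, mostly with a low value. They report only what shows in the picture. A call takes as long as a camera call. They do not tell look-alikes from the thing itself.
- arm.trace(thing, picture): "mask" (480x640 bool, what is visible of it) and "box" ([left, top, width, height] in pixels, round what is visible of it).
Readings, each from a call of its own:
- arm.get_t(): time.
- arm.get_q(): joint angles.
- arm.get_dq(): joint speeds.
- arm.get_joint_efforts(): joint torques, N m.
- arm.get_tcp_pos(): TCP position.
- arm.get_tool_rot(): TCP orientation.
- arm.get_wrist_force(): force on the tool from outside, world axes, zero at the start.
- arm.get_moment(): the same for the moment, N m.
- arm.get_width(): opening from 0.0 (shut) to 1.0 (fully open).
- arm.get_grasp_force(): force on a finger pad.
Only numpy, scipy, OpenCV 4.12 (cv2) and the standard library are available. Lean on these libraries where they do the work, as an engineer would, in place of code of your own. Each camera call takes 0.05 s, during which the arm holds its last target. There are 200 camera calls.

## Working session

There is one attempt and no reset: what is moved stays moved. The work goes in short steps, each a Python script; the robot and the scene stay as the last script left them, time stands still between calls to the robot, and variables do not carry over. Pictures are saved under pics/ and viewed, at most 14 in all, crops included, and the job is handed in when it is done.

```bash
mkdir -p pics
cat > h.py <<'E'
import numpy as np, cv2
from plant import arm
def pts(c, mask, T=None):
    v,u=np.nonzero(mask & (c["z_map"]>0)); z=c["z_map"][v,u].astype(float)
    n=cv2.undistortPoints(np.stack([u,v],1).astype(float)[:,None],c["camera_matrix"],np.array(c["dist_coeffs"]))[:,0]
    P=np.c_[n*z[:,None],z,np.ones(len(z))]
    return (P@(c["extrinsics"] if T is None else T).T)[:,:3]
def save(n,im): cv2.imwrite(f"pics/{n}.png",im[:,:,::-1])
NAMES="salsa_jar clear_jar spice_jar shaker trivet_round trivet_square trivet_triangle trivet_oblong".split()
E
python3 - <<'E'
from h import *
print(arm.get_t(),arm.get_tool_rot())
for cam in("top","scene"):
    c=arm.camera(cam); save(cam,c["image"]); print(cam,c["extrinsics"].round(2).tolist())
    for n in NAMES:
        for r in arm.trace(n,c)[:3]:
            P=pts(c,r["mask"])
            if len(P)<5: print(n,r["p"],r["box"],"nodepth");continue
            print(n,round(r["p"],2),r["box"],"med",np.median(P,0).round(),"lo",np.percentile(P,3,0).round(),"hi",np.percentile(P,97,0).round())
print(arm.get_t())
E
```

```text
0.0 [ 3.06441712e+00 -6.83393932e-01 -5.35765338e-04]
top [[-0.07, -0.98, 0.21, 197.32], [-1.0, 0.07, -0.01, 54.9], [-0.0, -0.21, -0.98, 1084.1], [0.0, 0.0, 0.0, 1.0]]
salsa_jar 0.88 [485.6, 212.1, 43.6, 35.3] med [ 401. -373.   75.] lo [ 382. -412.    2.] hi [ 441. -361.  103.]
clear_jar 0.56 [240.5, 219.2, 33.0, 34.0] med [424. 194.  92.] lo [413. 178.   9.] hi [466. 232. 102.]
spice_jar 0.65 [239.7, 211.9, 23.0, 28.9] med [433. 205. 203.] lo [422. 190. 110.] hi [457. 225. 207.]
spice_jar 0.61 [129.2, 279.1, 37.5, 21.1] med [330. 454.  94.] lo [313. 444.   5.] hi [350. 481. 109.]
shaker 0.83 [510.0, 210.1, 29.8, 18.1] med [ 409. -382.  161.] lo [ 395. -401.  113.] hi [ 426. -372.  190.]
trivet_round 0.85 [185.4, 250.8, 41.8, 41.6] med [372. 348.   8.] lo [327. 304.   3.] hi [417. 392.  12.]
trivet_round 0.59 [296.1, 225.1, 53.4, 42.5] med [438.  54.   8.] lo [379.   1.   4.] hi [473. 100.  12.]
trivet_square 0.66 [360.1, 214.3, 46.6, 45.9] med [431. -92.   9.] lo [ 381. -141.    5.] hi [480. -42.  13.]
trivet_square 0.35 [185.8, 252.6, 41.2, 39.8] med [371. 348.   8.] lo [327. 304.
[... 1074 characters left out ...]
 102.] hi [ 420. -386.  187.]
trivet_round 0.8 [224.4, 228.0, 36.0, 21.4] med [367. 339.   7.] lo [323. 296.   1.] hi [414. 388.  11.]
trivet_square 0.55 [335.1, 284.2, 42.7, 25.2] med [ 426. -101.    7.] lo [ 378. -150.    2.] hi [477. -47.  10.]
trivet_square 0.16 [425.3, 319.6, 32.6, 52.9] med [ 392. -414.   59.] lo [ 380. -428.    1.] hi [ 433. -373.  100.]
trivet_triangle 0.7 [225.1, 227.0, 36.6, 21.4] med [366. 337.   7.] lo [323. 296.   0.] hi [414. 388.  11.]
trivet_triangle 0.55 [297.7, 259.6, 43.3, 24.2] med [433.  44.   7.] lo [375.  -6.   2.] hi [470.  91.  11.]
trivet_oblong 0.93 [380.3, 305.6, 51.5, 37.0] med [ 451. -251.    6.] lo [ 388. -287.    1.] hi [ 518. -211.    9.]
0.9
```

Run:
```python
import cv2
a=cv2.imread("pics/top.png")[150:330,60:560]; b=cv2.imread("pics/scene.png")[150:400,180:480]
cv2.imwrite("pics/top_c.png",cv2.resize(a,(800,288))); cv2.imwrite("pics/scene_c.png",cv2.resize(b,(720,600)))
```

```text
(no output)
```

View pics/top_c.png

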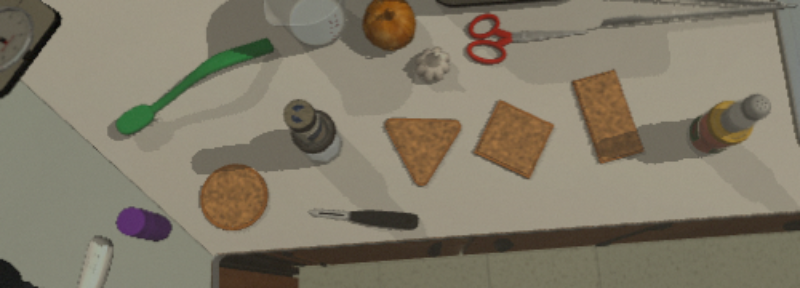

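View pics/scene_c.png

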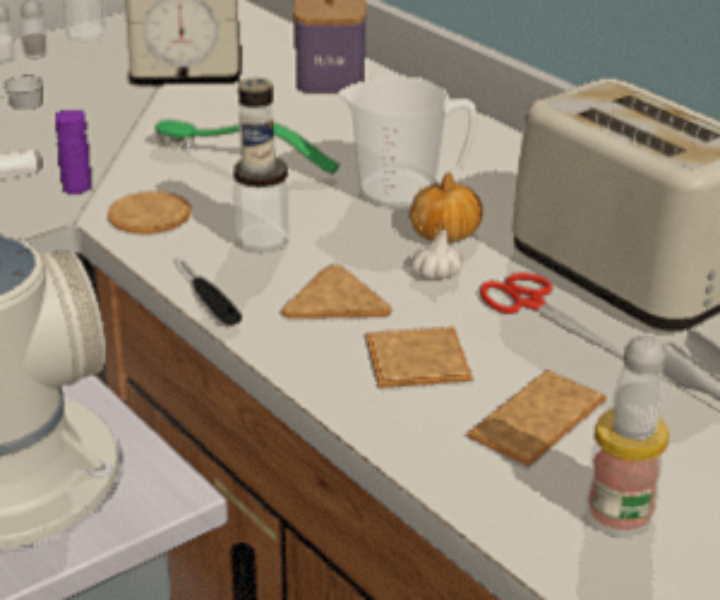

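The overhead crop shows the spice jar on the clear jar at about (315,130), the shaker on the salsa jar at (730,120), and the trivets at (235,195), (423,150), (513,138) and (607,115). The purple decoy is at (145,223). The networks' positions match both pictures. Next I'll refine them with the wrist camera.

```bash
cat >> h.py <<'E'
from scipy.spatial.transform import Rotation as R
def down(yaw): return (R.from_euler("z",yaw)*R.from_euler("x",np.pi)).as_rotvec()
def rad(x,y): return np.arctan2(y,x)-np.pi/2   # fingers close radially
def shot():
    T=np.eye(4); T[:3,3]=arm.get_tcp_pos(); T[:3,:3]=R.from_rotvec(arm.get_tool_rot()).as_matrix()
    c=arm.camera("wrist"); c["T"]=T@c["hand_eye"]; return c
ZB=dict(salsa_jar=(90,106),clear_jar=(90,106),spice_jar=(195,215),shaker=(180,198))
def centre(c,n,r,T=None,zb=None):
    P=pts(c,r["mask"],T); lo,hi=zb or ZB.get(n,(2,15)); k=(P[:,2]>lo)&(P[:,2]<hi); P=P[k]
    if len(P)<20: return None
    xy=P[:,:2].astype(np.float32); xy=xy[(abs(xy-np.median(xy,0))<90).all(1)]
    h=cv2.convexHull(xy); m=cv2.moments(h); (cx,cy),rr=cv2.minEnclosingCircle(xy)
    return [round(float(v),1) for v in (m["m10"]/m["m00"],m["m01"]/m["m00"],m["m00"],cx,cy,rr,P[:,2].mean())]
E
python3 - <<'E'
from h import *
for i,(x,y,z) in enumerate([(330,270,330),(370,0,330),(370,-170,330),(340,-330,330)]):
    try: arm.move_ptp([x,y,z],down(rad(x,y)))
    except arm.PlanningError as e: print("plan",e); continue
    c=shot(); save(f"w{i}",c["image"])
    if i==0: print(c["hand_eye"].round(2).tolist(),c["camera_matrix"][0,0])
    for n in NAMES:
        for r in arm.trace(n,c)[:2]:
            if r["p"]>.3: print(i,n,round(r["p"],2),r["box"],centre(c,n,r,c["T"]))
print(arm.get_t())
im=np.vstack([np.hstack([cv2.imread(f"pics/w{j}.png") for j in p]) for p in((0,1),(2,3))])
cv2.imwrite("pics/wall.png",cv2.resize(im,(800,600)))
E
```

```text
[[0.0, -0.95, -0.33, 84.76], [1.0, 0.0, 0.0, 0.39], [0.0, -0.33, 0.95, -167.78], [0.0, 0.0, 0.0, 1.0]] 418.9374395572032
0 clear_jar 0.95 [235.6, 9.4, 67.5, 79.2] [438.7, 207.5, 2461.3, 444.7, 208.3, 32.2, 98.2]
0 spice_jar 0.9 [217.0, 7.4, 70.4, 72.4] [441.6, 208.8, 1250.0, 441.6, 208.9, 20.3, 203.7]
0 spice_jar 0.68 [185.5, 273.3, 54.0, 68.6] None
0 trivet_round 0.88 [209.3, 156.3, 86.2, 81.1] [371.3, 347.0, 8234.4, 371.2, 347.1, 51.9, 7.6]
1 clear_jar 0.55 [230.5, 301.7, 57.5, 80.3] [443.9, 202.9, 2725.3, 444.1, 206.4, 32.1, 97.5]
1 spice_jar 0.95 [219.8, 353.2, 51.8, 107.0] [441.3, 207.9, 1260.3, 441.7, 208.5, 21.2, 203.1]
1 trivet_round 0.84 [284.2, 377.2, 72.5, 60.4] [370.9, 347.1, 8492.1, 371.2, 347.4, 53.1, 7.7]
1 trivet_square 0.92 [206.8, 22.0, 118.8, 125.5] [431.8, -94.0, 9133.5, 431.9, -93.7, 66.4, 7.6]
1 trivet_triangle 0.77 [234.7, 159.8, 89.6, 99.1] [434.7, 50.2, 8038.1, 435.3, 50.6, 67.9, 7.5]
2 salsa_jar 0.58 [139.8, 0.0, 81.4, 26.2] [423.4, -368.9, 211.8, 422.5, -371.6, 20.0, 97.5]
2 clear_jar 0.67 [363.5, 405.8, 49.8, 67.9] [426.2, 190.4, 447.9, 429.8, 192.2, 23.3,
[... 370 characters left out ...]
3, -243.9, 77.8, 7.5]
3 salsa_jar 0.72 [185.6, 144.9, 78.5, 77.2] [407.7, -394.6, 2574.4, 411.7, -395.1, 31.7, 98.4]
3 shaker 0.65 [174.5, 170.4, 63.7, 62.9] [414.1, -396.2, 750.3, 414.1, -396.0, 15.9, 185.6]
3 trivet_round 0.39 [414.6, 386.8, 49.4, 57.5] [455.7, 39.2, 3456.4, 464.0, 44.7, 58.2, 7.7]
3 trivet_square 0.58 [354.4, 304.8, 80.9, 73.2] [430.4, -94.5, 9254.5, 430.6, -94.5, 66.1, 7.5]
3 trivet_triangle 0.72 [413.0, 383.0, 51.7, 60.2] [456.1, 39.7, 3572.2, 464.0, 44.7, 58.2, 7.7]
3 trivet_triangle 0.48 [187.4, 146.1, 75.7, 77.0] [392.2, -394.1, 813.3, 400.2, -394.7, 29.3, 9.8]
3 trivet_oblong 0.88 [250.5, 223.2, 104.0, 113.8] [456.6, -244.9, 10175.0, 456.7, -245.8, 77.4, 7.5]
6.2417
```

View pics/wall.png

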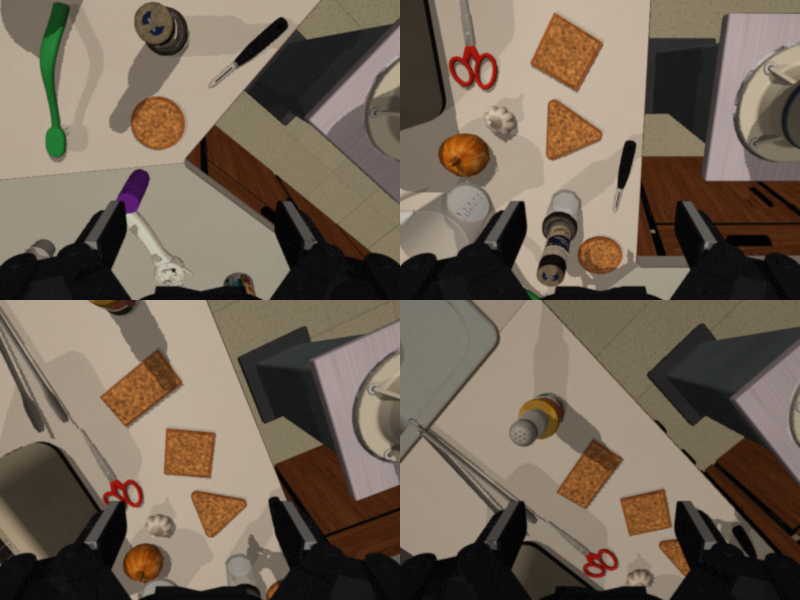

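The wrist views agree to within about 2 mm. Picture by picture:
- **Top left:** the spice/clear stack and the round trivet.
- **Top right and bottom left:** the other three trivets, all clear.
- **Bottom right:** the shaker on the salsa jar at about (530,420).

I'll move the shaker first, since the arm is already next to it.

```bash
cat >> h.py <<'E'
TR=dict(salsa_jar=(371.2,347.1),clear_jar=(431.2,-94.3),spice_jar=(434.6,50.2),shaker=(457.2,-245))
def st(s): print(s,"t",round(arm.get_t(),1),"w",round(arm.get_width(),3),"gf",round(float(arm.get_grasp_force()),1),"F",np.round(arm.get_wrist_force(),1),"p",np.round(arm.get_tcp_pos(),1))
def pick(x,y,z,hover,f):
    o=down(rad(x,y)); arm.move_ptp([x,y,hover],o); arm.move_linear([x,y,z]); arm.clamp(f); st("gripped")
    arm.move_linear([x,y,z+15],rate=60); arm.move_linear([x,y,270]); st("lifted")
def place(n,z,up=240):
    x,y=TR[n]; arm.move_ptp([x,y,270],down(rad(x,y))); arm.move_linear([x,y,z+15],rate=180); arm.move_linear([x,y,z],rate=40); st("down")
    arm.release(); arm.wait(.3); arm.move_linear([x,y,z+30],rate=80); arm.move_linear([x,y,up],rate=200); st("clear")
def look(x,y,z,names,zb=None,tag=None):
    arm.move_ptp([x,y,z],down(rad(x,y))); c=shot()
    if tag: save(tag,c["image"])
    for n in names:
        for r in arm.trace(n,c)[:2]:
            if r["p"]>.3: print(n,round(r["p"],2),r["box"],centre(c,n,r,c["T"],(zb or {}).get(n)))
E
python3 - <<'E'
from h import *
pick(414,-396,130,240,40)
place("shaker",130-99+8+1.5)
look(340,-330,300,["salsa_jar","shaker"],{"shaker":(85,105)},"a1")
print(arm.get_t())
E
```

```text
gripped t 8.2 w 0.488 gf 40.9 F [0.1 0.7 3.7] p [ 414.4 -396.4  130.8]
lifted t 9.6 w 0.491 gf 40.6 F [ 0.4  0.4 -1.2] p [ 413.7 -395.6  268.8]
down t 12.1 w 0.486 gf 40.6 F [-0.9 -0.6 -0.5] p [ 457.1 -244.9   40.3]
clear t 14.4 w 1.0 gf 0.0 F [ 0.  -0.  -0.8] p [ 456.6 -244.6  238.5]
salsa_jar 0.89 [175.2, 149.6, 85.3, 82.7] [412.1, -394.8, 3088.4, 412.3, -394.7, 31.9, 98.6]
shaker 0.71 [278.6, 278.5, 39.4, 59.8] [455.0, -246.4, 780.8, 455.8, -245.5, 16.8, 93.1]
15.275
```

View pics/a1.png

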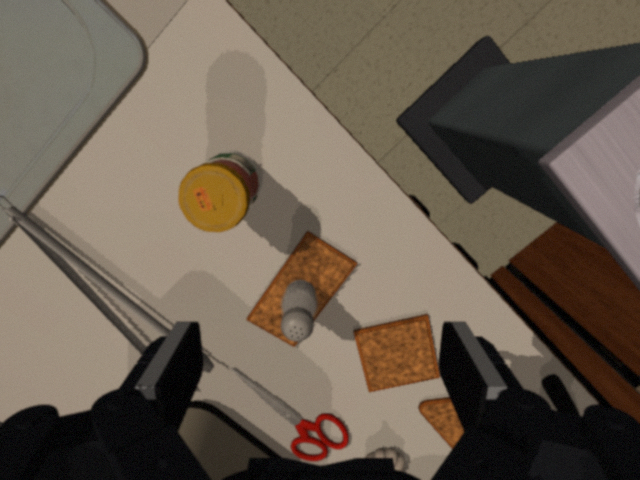

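The shaker is upright on the oblong trivet at about (298,310), and the salsa lid is at (214,197). Next is the salsa jar, carried round to the round trivet with the arm drawn in.

Run:
```python
from h import *
pick(412.2,-394.8,36,180,70)
for x,y in((310,-290),(290,270)): arm.move_ptp([x,y,290],down(rad(x,y)))
st("swung")
place("salsa_jar",36+8+1.5,290)
look(330,270,330,["salsa_jar","spice_jar","clear_jar"],{"salsa_jar":(95,115)},"a2")
print(arm.get_t())
```

```text
gripped t 17.4 w 0.726 gf 75.0 F [-1.2  1.1  5.4] p [ 412.8 -395.3   37.4]
lifted t 19.4 w 0.724 gf 76.6 F [-0.2  0.7 -3.1] p [ 411.9 -394.5  269. ]
swung t 22.1 w 0.726 gf 76.5 F [-0.2 -0.2 -3.8] p [290.5 269.6 290. ]
down t 24.4 w 0.722 gf 77.2 F [-2.  -1.5  0.7] p [371.1 347.   45.5]
clear t 26.9 w 1.001 gf 0.0 F [ 0.7  0.5 -0.8] p [370.8 346.8 288.7]
salsa_jar 0.58 [204.5, 173.9, 74.9, 81.0] [369.9, 345.7, 3101.5, 369.9, 346.0, 32.1, 106.6]
spice_jar 0.95 [188.5, 271.5, 53.6, 71.9] None
spice_jar 0.88 [216.7, 5.7, 70.0, 77.6] [441.5, 208.8, 1253.5, 441.6, 208.8, 20.4, 203.7]
clear_jar 0.73 [238.2, 12.3, 66.0, 77.6] [437.5, 207.4, 2321.4, 443.6, 208.4, 32.1, 98.2]
27.5167
```

View pics/a2.png

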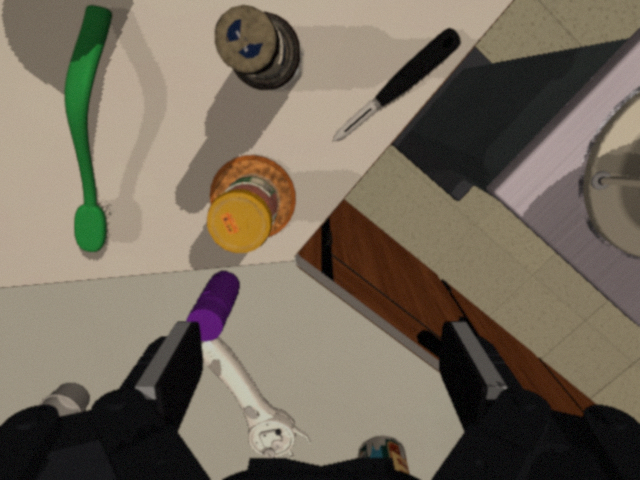

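The salsa jar stands on the round trivet, with its lid at about (240,220). The spice/clear stack at (260,50) is undisturbed. Next are the spice jar and then the clear jar.

Run:
```python
from h import *
pick(441.5,208.8,140,250,40)
place("spice_jar",140-99+8+1.5)
look(370,90,300,["spice_jar","clear_jar"],{"spice_jar":(105,122)},"a3")
print(arm.get_t())
```

```text
gripped t 29.5 w 0.464 gf 40.6 F [-0.3  0.2  3.9] p [442.  209.  140.6]
lifted t 30.9 w 0.466 gf 40.5 F [-0.5  0.  -1. ] p [441.  208.6 268.8]
down t 33.3 w 0.464 gf 40.4 F [-0.8  0.2 -1. ] p [434.4  50.1  50.2]
clear t 35.6 w 0.997 gf 0.0 F [ 0.3  0.5 -0.1] p [433.9  50.1 238.6]
spice_jar 0.7 [265.1, 432.0, 32.1, 28.4] None
spice_jar 0.66 [233.2, 103.8, 55.1, 52.6] [434.5, 49.2, 1245.1, 434.5, 49.3, 20.3, 113.0]
clear_jar 0.71 [186.8, 227.8, 79.3, 91.0] [444.6, 207.0, 3157.2, 444.7, 207.2, 32.2, 97.9]
clear_jar 0.65 [232.5, 345.3, 62.8, 100.1] [369.3, 342.8, 2748.7, 369.5, 344.4, 31.5, 101.2]
36.2583
```

View pics/a3.png

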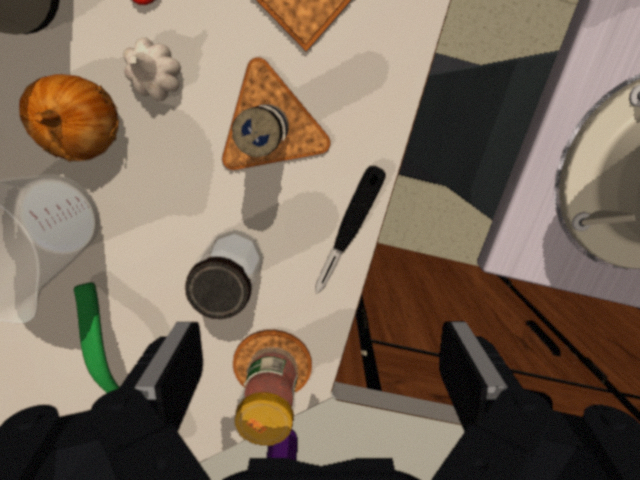

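The spice jar stands on the triangle at about (262,130), and the clear jar is free at (220,287). Now I'll move the clear jar and check everything.

Run:
```python
from h import *
pick(444.7,207.2,36,180,60)
arm.move_ptp([370,60,280],down(rad(370,60)))
place("clear_jar",36+8+1.5)
zb={"salsa_jar":(95,115),"clear_jar":(95,115),"spice_jar":(105,122),"shaker":(85,105)}
look(350,-60,330,["clear_jar","shaker","spice_jar"],zb,"a4")
look(330,150,330,["salsa_jar","clear_jar","spice_jar"],zb)
st("end")
```

```text
gripped t 38.5 w 0.739 gf 65.1 F [-0.6 -0.5  6.5] p [445.7 207.8  37.6]
lifted t 40.5 w 0.739 gf 66.3 F [ 0.2  0.  -2.9] p [444.3 207.  269.1]
down t 43.7 w 0.739 gf 67.0 F [-3.   1.3  3.3] p [431.1 -94.3  45.6]
clear t 45.9 w 1.001 gf 0.0 F [ 0.7  0.1 -0.5] p [430.5 -94.1 238.5]
clear_jar 0.68 [196.7, 122.4, 75.9, 74.2] [430.4, -94.8, 3124.0, 430.7, -94.5, 32.2, 105.9]
spice_jar 0.81 [240.6, 253.9, 46.2, 72.5] [434.0, 49.0, 1256.2, 434.2, 49.1, 20.5, 112.7]
salsa_jar 0.92 [182.7, 275.4, 71.6, 89.5] [366.8, 342.9, 2686.0, 369.6, 345.6, 32.0, 106.1]
spice_jar 0.82 [191.5, 363.6, 50.4, 79.5] [331.7, 463.3, 1158.9, 331.9, 462.9, 20.3, 105.8]
spice_jar 0.77 [233.4, 5.4, 54.9, 63.4] [434.4, 50.1, 1249.2, 434.6, 50.1, 20.4, 113.0]
end t 47.7 w 1.0 gf 0.0 F [-0.6 -0.6  0.7] p [330.3 149.2 330. ]
```

View pics/a4.png

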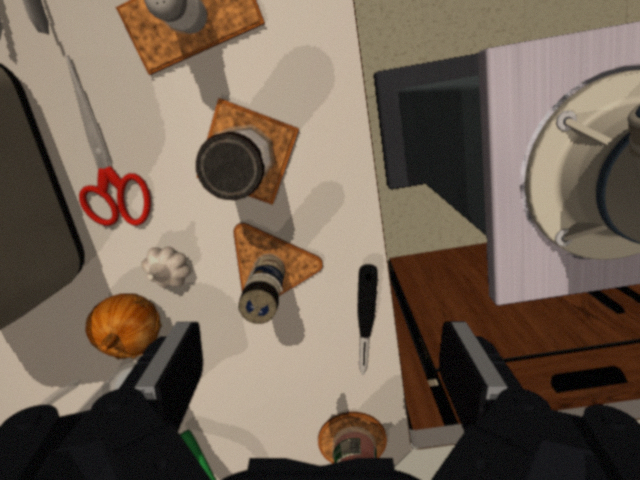

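All four containers stand centred on their own trivets: clear jar at about (232,163), spice jar at (262,290), shaker at (175,15) and salsa jar at (353,440). The gripper is clear of everything, so I'm handing in.

```bash
python3 -c "
from plant import arm
arm.wait(.5); print(arm.job_done())"
```

```text
the job is handed in; nothing more can be done
None
```

I took both stacks apart and stood all four containers upright on their own trivets, each within about 3 mm of the middle by the wrist camera, and handed the job in at about 48 s of the 115 s allowed; no verdict came back.

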